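Tap the spice vials shut in order

TASK

In the open spice box three vials have their stoppers standing proud. With a fingertip, tap them gently down until each is fully seated, the red one first, then the yellow, then the blue. Do not pinch or lift any vial, and leave the other three vials, the lid and everything else on the counter alone.

Things in the scene. Friction and masses are not known exactly. Their poses are not given: they have to be found in the camera images.
- box: Walnut spice box, fixed, 124 (its x) x 181 (its y) x 46 mm high, walls, dividers and floor 6 mm thick, six cells (2 along x, 3 along y) about 53 mm square with one vial in each. Origin under its centre, on the counter; z up. The lid is hinged along the rim on its +x side, which faces roughly the world's -y
- lid (a joint): Box lid, a 9 mm walnut board about 124 mm from hinge to edge and 181 mm wide, standing open and leaning outward away from the vials, with a small brass bar handle on its outer face; stiff hinge, rad, 0 = shut, starts between 1.95 and 2.2, grows as it opens. Leave as it is
- vial_red: Amber glass vial with the red stopper, loose, 34 mm in diameter, upright in one cell of the box on its 6 mm floor (any of the six cells). Origin at the centre of its underside; the glass ends 64 mm above that
- stopper_red_top (a point): Centre of the flat top face of the red stopper (a disc 25 mm in diameter and 10 mm thick, on the vial's axis); 84 mm above the vial's underside when fully proud, 74 mm when seated. It moves with the stopper
- stopper_red (a joint): How far the red stopper is pushed in, m: starts at 0 to 0.0015 (standing proud), 0.010 is fully seated (solid stop). Slides straight down along the vial's axis against a steady friction of about 2.5 N and stays where it is left
- vial_yellow: Amber glass vial with the yellow stopper, loose, 34 mm in diameter, upright in one cell of the box on its 6 mm floor (any of the six cells). Origin at the centre of its underside; the glass ends 64 mm above that
- stopper_yellow_top (a point): Centre of the flat top face of the yellow stopper (a disc 25 mm in diameter and 10 mm thick, on the vial's axis); 84 mm above the vial's underside when fully proud, 74 mm when seated. It moves with the stopper
- stopper_yellow (a joint): How far the yellow stopper is pushed in, m: starts at 0 to 0.0015 (standing proud), 0.010 is fully seated (solid stop). Slides straight down along the vial's axis against a steady friction of about 2.5 N and stays where it is left
- vial_blue: Amber glass vial with the blue stopper, loose, 34 mm in diameter, upright in one cell of the box on its 6 mm floor (any of the six cells). Origin at the centre of its underside; the glass ends 64 mm above that
- stopper_blue_top (a point): Centre of the flat top face of the blue stopper (a disc 25 mm in diameter and 10 mm thick, on the vial's axis); 84 mm above the vial's underside when fully proud, 74 mm when seated. It moves with the stopper
- stopper_blue (a joint): How far the blue stopper is pushed in, m: starts at 0 to 0.0015 (standing proud), 0.010 is fully seated (solid stop). Slides straight down along the vial's axis against a steady friction of about 2.5 N and stays where it is left
- vial_white: Amber glass vial with a white stopper already seated (it does not move), loose, same size, top face 74 mm above its underside; stands in another cell. Origin at the centre of its underside. Leave alone
- vial_green: Amber glass vial with a green stopper already seated (it does not move), loose, same size, top face 74 mm above its underside; stands in another cell. Origin at the centre of its underside. Leave alone
- vial_black: Amber glass vial with a black stopper already seated (it does not move), loose, same size, top face 74 mm above its underside; stands in another cell. Origin at the centre of its underside. Leave alone
- mortar: White ceramic mortar, open bowl 100 mm across, 65 mm high, loose on the counter left of the box. Origin at the centre of its underside. Bystander
- pestle: White ceramic pestle, 105 mm high, up to 34 mm in diameter, standing upright on the counter left of the box. Origin at the centre of its underside. Bystander
- spoon: Tiny steel spoon, 110 mm long along its x, lying on the counter left of the box. Origin under its middle. Bystander
- glass_stopper: Green glass stopper, 35 mm high, 32 mm in diameter, standing on the counter to the right of the box, beyond the lid. Origin at the centre of its underside. Bystander

How it is judged (in metres and radians):
On the way, in this order (a step that is already met when the one before it is completed fails the run):
1. the red stopper is tapped down until seated (within 2.5 mm) (value of joint stopper_red above 0.0075 m), for 0.1 s.
2. the yellow stopper is tapped down until seated (within 2.5 mm) (value of joint stopper_yellow above 0.0075 m), for 0.1 s.
3. the blue stopper is tapped down until seated (within 2.5 mm) (value of joint stopper_blue above 0.0075 m), for 0.1 s.
At the end, for the whole second after the job is handed in: Red, yellow and blue stoppers are all within 2.5 mm of fully seated, and all six vials stand upright (within 0.1 rad), at rest, on the floor of the box in their cells (value of joint each of stopper_red, stopper_yellow, stopper_blue above 0.0075 m and angle between each of vial_red, vial_yellow, vial_blue, vial_white, vial_green, vial_black's own z axis and vertical below 0.1 rad and z of each of vial_red, vial_yellow, vial_blue, vial_white, vial_green, vial_black in the frame of box below 0.009 m and horizontal distance between each of vial_red, vial_yellow, vial_blue, vial_white, vial_green, vial_black and box below 0.085 m and linear speed of each of vial_red, vial_yellow, vial_blue, vial_white, vial_green, vial_black below 0.02 m/s); the robot touches nothing.
It fails at once if the yellow stopper goes down before the red one is seated, or the blue before the yellow ((value of joint stopper_yellow above 0.004 m and value of joint stopper_red below 0.0075 m) or (value of joint stopper_blue above 0.004 m and value of joint stopper_yellow below 0.0075 m)).
It fails at once if a vial is pressed hard (over 20 N) (contact force between the arm and vial_red above 20 N or contact force between the arm and vial_yellow above 20 N or contact force between the arm and vial_blue above 20 N).
It fails at once if a vial is lifted more than 4 mm off the floor of the box or tipped (z of any of vial_red, vial_yellow, vial_blue, vial_white, vial_green, vial_black in the frame of box above 0.01 m or angle between any of vial_red, vial_yellow, vial_blue, vial_white, vial_green, vial_black's own z axis and vertical above 0.35 rad).
It fails at once if one of the other three vials is pressed (over 1.5 N) or shifted more than 12 mm (contact force between the arm and vial_white above 1.5 N or contact force between the arm and vial_green above 1.5 N or contact force between the arm and vial_black above 1.5 N or distance of any of vial_white, vial_green, vial_black from where it was at the start of the episode above 0.012 m).
It fails at once if the lid is moved, or the mortar, pestle, spoon or glass stopper is moved more than 15 mm ((value of joint lid below 1.88 rad or value of joint lid above 2.27 rad) or distance of any of mortar, pestle, spoon, glass_stopper from where it was at the start of the episode above 0.015 m).
It also fails if it takes over 45 s, if anything falls off the work surface, if the arm or the gripper's body presses on something with over 40 N, if the wrist force passes 120 N, or if a joint passes its speed limit or range.

ROBOT

A 6-joint arm with a two-finger parallel gripper is mounted at the origin on the work surface. World frame = base frame: x ahead of the robot, y to its left, z up, the work surface at z = 0. Lengths are in m, angles in degrees, forces in N, time in s.
With the tool pointing down it reaches from about 0.375 to 0.9 m from the base axis. Payload 3.1 kg.
Tool frame: the origin (TCP) lies between the finger pads; the fingertips stand 11 mm ahead of it and the grasp point (between the pads) lies 8 mm behind it; z points along the fingers, y is the line along which they close (so a half turn about z gives the same grasp; the last joint's range is limited). The gripper opens to 87 mm and grips with 3 to 60 N. Pads are 19 mm wide; open, the fingers measure 117 mm over their backs; the gripper's body (75 mm by 190 mm) begins 51 mm behind the grasp point.
Start: joints at [53.256, 30.224, 82.088, -0, 67.689, -10.227], TCP at [0.279, 0.559, 0.207] pointing down, gripper open.
Joint ranges: [-176.69, 176.69], [-43.24, 126.21], [12.49, 139.97], [-82, 262], [0, 151.66], [-163.58, 163.58]. Speed limits (degrees/s): [159.86, 159.86, 180, 180, 180, 180].

INTERFACE

Orientations are given as a 3x3 rotation matrix whose columns are the frame's x, y, z axes.
In Python, from rig import bot gives the robot as it stands.
- The arm moves only by the tool apply_moves, never from a script. Its argument "steps" is a list that holds one entry, the list of rows, each a list of 7 numbers: the shift along the tool's x, y, z in cm, then the turn, a rotation vector about the tool's x, y, z in degrees, then the gripper command: -1 is shut, 1 is fully open, values between are in proportion. In form: [[[dx, dy, dz, rx, ry, rz, jaw], ...]]. A call has 1 to 20 rows; each row is the pose to reach, as a shift and turn from the pose commanded when the call began, along the tool's axes at that moment; what a row does not reach only later rows make up. A row lasts 1/8 s, in which the tool goes at most 62.5 mm and 10.7 degrees, less where a joint would pass 70% of its speed; a pose out of reach is approached as far as the arm can. A call with a gripper value outside its range is refused whole. The fingers move at their own pace and stop on an object; the grip force is fixed at half the most. Time passes only in rows, so rows that repeat a pose let the fingers close. It gives the time, the measured TCP pose, the force, the opening and the grip force at its end, in the units of the state.
- bot.read_state(): the state, without advancing time (a new reading comes with each control period).
- bot.capture(name): name is "side" or "top" or "wrist"; returns the picture (480x640x3 uint8, blue, green, red); there is no depth.
- bot.camera_model(name): a dict with "intrinsics" (3x3 intrinsics, pixels), "k1" (the pictures are not rectified: a ray, as slopes to the right and down, at radius r is drawn at 1 + k1 r^2 times it, then the intrinsics apply), "R" (3x3) and "t" (3): a world point X has camera coordinates R X + t. Camera axes: x right, y down, z forward; pixel columns grow to the right and rows downward; lengths in m; the calibration is good to about 2 mm. A picture is of the moment at which its call begins: read the wrist's pose just before it. camera_model takes no time and is no camera call; for the wrist camera it gives the pose at the moment of the call.
- bot.hand_in(): hands the job in; it is judged then, once.
The state is a dict: "time_s": time; "joint_positions": joint angles; "qvel": joint speeds; "tau": joint torques, N m; "position": TCP position; "tcp_rot": TCP orientation; "force": force on the tool from outside, world axes, zero at the start; "moment": the same for the moment, N m; "opening": opening from 0.0 (shut) to 1.0 (fully open); "grasp_force": force on a finger pad.
Only numpy, scipy, OpenCV 4.12 (cv2) and the standard library are available. Lean on these libraries where they do the work, as an engineer would, in place of code of your own. Each camera call takes 0.05 s, during which the arm holds its last target. There are 200 camera calls.

## Working session

There is one attempt and no reset: what is moved stays moved. The work goes in short steps, Python scripts to look and compute and a tool call to move; the robot and the scene stay as the last step left them, time stands still between calls to the robot, and variables do not carry over. Pictures are saved under pics/ and viewed, at most 10 in all, crops included, and the job is handed in when it is done.

Besides the shell and the picture viewer there is one more tool, called after "Request:" as name([rows], argument=value, ...), one row to a line, values as JSON. apply_moves: Moves the arm, as the interface text tells. Its arguments: {"type":"object","properties":{"steps":{"type":"array","items":{"type":"array","items":{"type":"array","items":{"type":"number"}}}}},"required":["steps"]}

```bash
mkdir -p pics; python3 - <<'E'
from rig import bot
import cv2
s=bot.read_state();print(s['time_s'],s['position'],s['tcp_rot'],s['opening'],s['force'])
for n in ['top','side']:
    cv2.imwrite(f'pics/{n}0.png',bot.capture(n)); m=bot.camera_model(n);print(n,m)
E
```

```text
0.0 [0.27854363 0.55863279 0.20596732] [[-8.94801656e-01  4.46462002e-01 -1.29502777e-03]
 [ 4.46463722e-01  8.94800016e-01 -1.75400685e-03]
 [ 3.75693458e-04 -2.14767115e-03 -9.99997623e-01]] 0.998404051908043 [ 0.40447188  0.30000323 -0.35094511]
top {'intrinsics': array([[621.48899866,   0.        , 326.01787331],
       [  0.        , 621.48899866, 227.64342788],
       [  0.        ,   0.        ,   1.        ]]), 'k1': -0.10264144876791835, 'R': array([[ 0.00517052, -0.99998287,  0.00274445],
       [-0.9817141 , -0.00559828, -0.19027897],
       [ 0.19029107, -0.00171043, -0.98172623]]), 't': array([0.0140048 , 0.55940854, 1.05825627])}
side {'intrinsics': array([[608.09391933,   0.        , 321.95588075],
       [  0.        , 608.09391933, 239.33298667],
       [  0.        ,   0.        ,   1.        ]]), 'k1': 0.041522296409235895, 'R': array([[ 0.73360221, -0.67919932,  0.02271752],
       [-0.40134635, -0.45998553, -0.79204445],
       [ 0.54840578,  0.57192796, -0.61004057]]), 't': array([-0.39583918,  0.30046779,  0.87352011])}
```

View pics/top0.png

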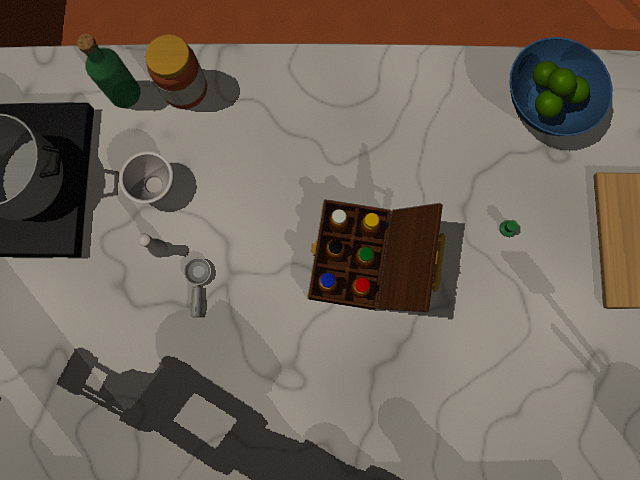

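View pics/side0.png

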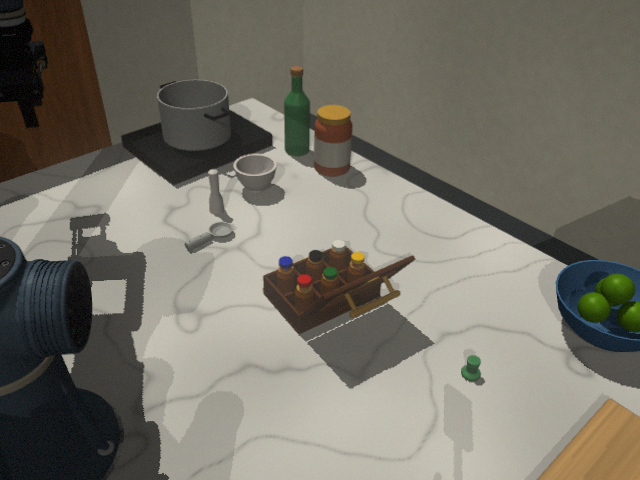

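```bash
cat >h.py <<'E'
import numpy as np, cv2
from rig import bot
def ray(m,uv):
    K=m['intrinsics']; q=(np.array(uv,float)-K[:2,2])/[K[0,0],K[1,1]]
    s=q.copy()
    for _ in range(20): s=q/(1+m['k1']*(s@s))
    R=np.array(m['R']); return -R.T@m['t'], R.T@np.r_[s,1]
def at_z(m,uv,z):
    c,d=ray(m,uv); return c+d*(z-c[2])/d[2]
def proj(m,X):
    p=np.array(m['R'])@X+m['t']; s=p[:2]/p[2]; s=s*(1+m['k1']*(s@s)); return m['intrinsics'][:2,:2]@s+m['intrinsics'][:2,2]
E
python3 - <<'E'
from h import *
a=cv2.imread('pics/top0.png')[190:320,300:460]; b=cv2.imread('pics/side0.png')[230:340,255:425]
cv2.imwrite('pics/c1.png',cv2.resize(a[:,:],None,fx=5,fy=4.6,interpolation=2)[:598])
m=bot.camera_model('top')
for n,uv in dict(white=(339,216),yellow=(372,221),black=(334,247),green=(366,255),blue=(328,281),red=(362,286)).items():
    print(n,at_z(m,uv,.09 if n in('red','yellow','blue') else .08).round(4))
w=bot.camera_model('wrist'); s=bot.read_state(); C=-np.array(w['R']).T@w['t']
print('wristcam in tool',s['tcp_rot'].T@(C-s['position']), 'cam axes in tool', (s['tcp_rot'].T@np.array(w['R']).T).round(2))
E
```

```text
white [ 0.5751 -0.0056  0.08  ]
yellow [ 0.5645 -0.0626  0.09  ]
black [0.5201 0.0031 0.08  ]
green [ 0.5063 -0.0524  0.08  ]
blue [0.4598 0.0133 0.09  ]
red [ 0.4515 -0.0446  0.09  ]
wristcam in tool [ 6.95331677e-02 -1.43554844e-04 -1.77729882e-01] cam axes in tool [[ 0.   -0.97 -0.26]
 [ 1.    0.    0.  ]
 [-0.   -0.26  0.97]]
```

View pics/c1.png

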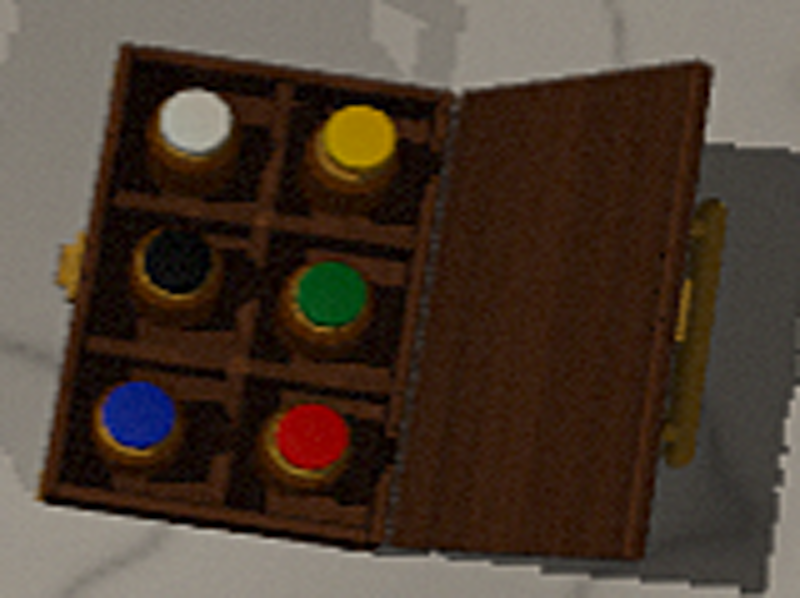

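Request:
apply_moves([
  [[-10,-11,0,0,0,18,-1],[-14,-15.5,0,0,0,26,-1],[-18,-20,0,0,0,34,-1],[-22,-24,0,0,0,42,-1],[-26,-28.5,0,0,0,50,-1],[-30,-33,0,0,0,58,-1],[-34,-37,0,0,0,66,-1],[-38,-41.5,0,0,0,72,-1],[-41,-44.5,0,0,0,72.5,-1],[-42.6,-46.2,0,0,0,72.5,-1],[-42.6,-46.2,0,0,0,72.5,-1],[-42.6,-46.2,0,0,0,72.5,-1],[-42.6,-46.2,0,0,0,72.5,-1],[-42.6,-46.2,0,0,0,72.5,-1],[-42.6,-46.2,0,0,0,72.5,-1],[-42.6,-46.2,0,0,0,72.5,-1]],
])

```text
time_s: 2.1
position: [0.4539, -0.0438, 0.207]
tcp_rot: [[0.156, 0.988, 0.0], [0.988, -0.156, -0.0], [-0.0, 0.0, -1.0]]
force: [0.8, 0.7, 1.1]
opening: 0.005
grasp_force: 0.0
```

```bash
python3 - <<'E'
from h import *
s=bot.read_state();print(s['time_s'],s['position'],s['tcp_rot'].round(4),s['force'],s['opening'])
m=bot.camera_model('wrist'); print({k:np.array(v).tolist() for k,v in m.items()})
cv2.imwrite('pics/w1.png',bot.capture('wrist'))
E
```

```text
2.1 [ 0.45388178 -0.04381292  0.20702719] [[ 1.557e-01  9.878e-01  1.000e-04]
 [ 9.878e-01 -1.557e-01 -0.000e+00]
 [-0.000e+00  1.000e-04 -1.000e+00]] [0.79571478 0.68777265 1.11906599] 0.005237406744997822
{'intrinsics': [[352.5156271206928, 0.0, 321.3487182433937], [0.0, 352.5156271206928, 244.04143530441604], [0.0, 0.0, 1.0]], 'k1': 0.01039804920988285, 'R': [[0.9878468741235944, -0.15541882546719044, 0.001882013454914887], [-0.15067193343489493, -0.9545619675451223, 0.257117519028512], [-0.03816440434797934, -0.2542763040607315, -0.9663783107220384]], 't': [-0.45640387609250804, -0.004916529349970392, 0.39595043852045764]}
```

View pics/w1.png

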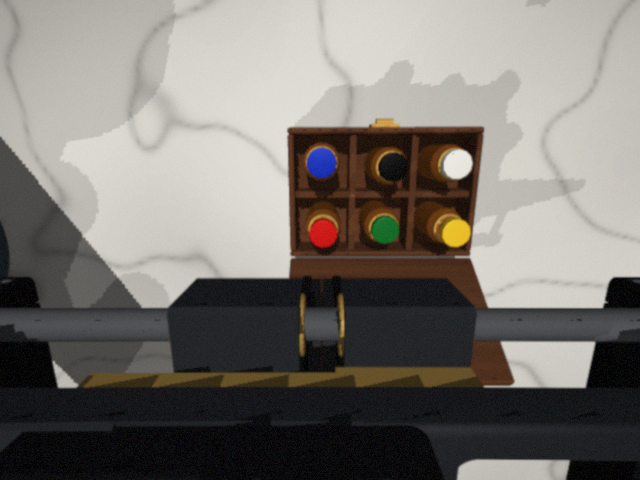

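The wrist view shows the box squared up with the tool: blue (321,162), red (323,233), yellow (456,233), and the shut fingers just below red.

```bash
python3 - <<'E'
from h import *
im=cv2.imread('pics/w1.png'); cv2.imwrite('pics/c2.png',cv2.resize(im[115:275,280:490],None,fx=3.7,fy=3.7,interpolation=2))
m=bot.camera_model('wrist'); t=bot.camera_model('top'); s=bot.read_state()
for n,uv,uvt in [('red',(323,233),(362.2,284.8)),('yellow',(456,233),(371.8,219.8)),('blue',(321,162),(327.8,280))]:
    a=at_z(m,uv,.09);b=at_z(t,uvt,.09);print(n,a.round(4),b.round(4),'tool shift cm',(s['tcp_rot'].T@((a+b)/2-s['position'])*100).round(2))
    # triangulated
    c1,d1=ray(m,uv);c2,d2=ray(t,uvt);k=np.linalg.lstsq(np.c_[d1,-d2],c2-c1,rcond=None)[0];print('  tri',(c1+d1*k[0]).round(4),(c2+d2*k[1]).round(4))
E
```

```text
red [ 0.4565 -0.0432  0.09  ] [ 0.4536 -0.045   0.09  ] tool shift cm [ 0.    0.11 11.7 ]
  tri [ 0.4561 -0.0467  0.075 ] [ 0.4551 -0.0459  0.0749]
yellow [ 0.5692 -0.061   0.09  ] [ 0.5666 -0.0623  0.09  ] tool shift cm [ 0.03 11.53 11.7 ]
  tri [ 0.5687 -0.0606  0.0913] [ 0.5664 -0.0622  0.091 ]
blue [0.4641 0.0157 0.09  ] [0.4615 0.0136 0.09  ] tool shift cm [ 5.93 -0.04 11.7 ]
  tri [0.464  0.0148 0.0636] [0.4643 0.0135 0.0637]
```

View pics/c2.png

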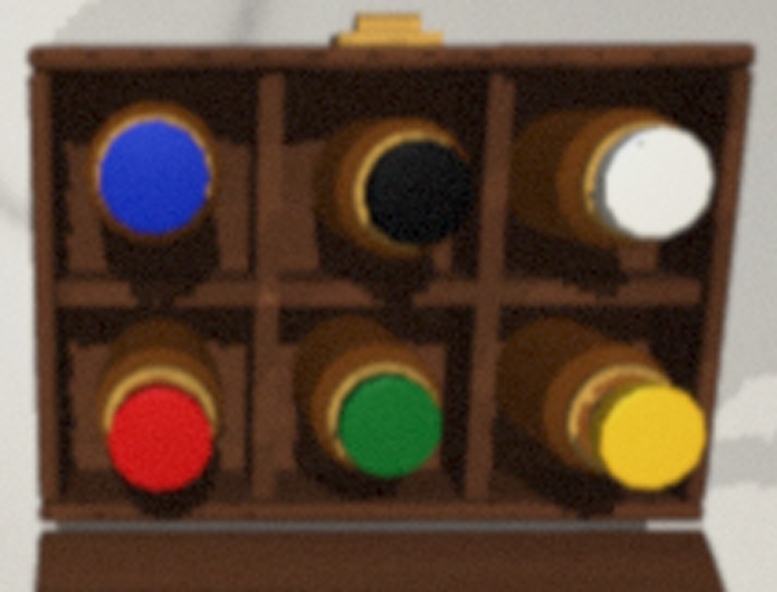

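The crop confirms the stopper centres (red ≈ (323,233)); the top and wrist cameras agree within 3 mm. Descending on red.

Request:
apply_moves([
  [[0,0.1,3,0,0,0,-1],[0,0.1,6,0,0,0,-1],[0,0.1,8.5,0,0,0,-1],[0,0.1,9.8,0,0,0,-1],[0,0.1,10.0,0,0,0,-1],[0,0.1,10.0,0,0,0,-1],[0,0.1,10.0,0,0,0,-1]],
])

```text
time_s: 3.02
position: [0.4556, -0.0447, 0.1077]
tcp_rot: [[0.157, 0.988, 0.002], [0.988, -0.157, -0.001], [-0.0, 0.002, -1.0]]
force: [0.6, 0.5, -0.2]
opening: 0.005
grasp_force: 0.0
```

```bash
python3 - <<'E'
from h import *
s=bot.read_state();print(s['time_s'],s['position'],s['force'])
cv2.imwrite('pics/s1.png',cv2.resize(bot.capture('side')[180:340,240:450],None,fx=3.7,fy=3.7,interpolation=2))
E
```

```text
3.025 [ 0.45556929 -0.04469971  0.10773247] [ 0.58567733  0.46450478 -0.17952522]
```

View pics/s1.png

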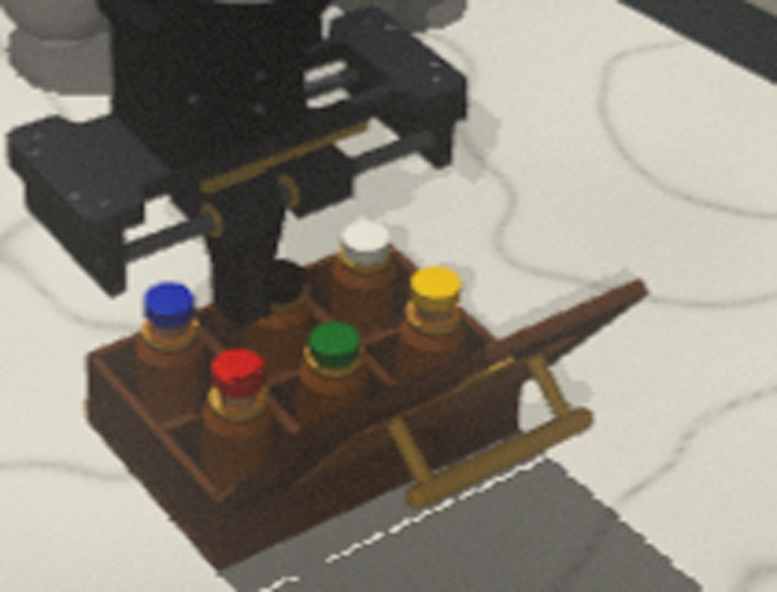

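The side view shows the fingertip around crop (240,315), about 15 px above the red stopper (238,372), more gap than expected. Checking against projection.

```bash
python3 - <<'E'
from h import *
m=bot.camera_model('side'); t=bot.camera_model('top'); s=bot.read_state()
print('tip proj side crop', (proj(m,s['position']+s['tcp_rot'][:,2]*.011)-[240,180])*3.7)
for n,X in dict(red=(.455,-.045,.09),yellow=(.568,-.0617,.09),blue=(.463,.0146,.09)).items(): print(n,(proj(m,np.array(X))-[240,180])*3.7)
for n,uv in dict(red=(238,366),yellow=(435,282),blue=(168,298)).items():
    print(n,'side',at_z(m,np.array(uv)/3.7+[240,180],.09))
a=bot.capture('top')[150:330,270:470];cv2.imwrite('pics/t2.png',cv2.resize(a,None,fx=3.3,fy=3.3,interpolation=2))
E
```

```text
tip proj side crop [240.19016056 352.96842786]
red [239.67622328 364.76013673]
yellow [436.42525831 280.37342107]
blue [169.87857387 295.82598328]
red side [ 0.45384285 -0.04513731  0.09      ]
yellow side [ 0.56658261 -0.0621223   0.09      ]
blue side [0.46126926 0.01394112 0.09      ]
```

View pics/t2.png

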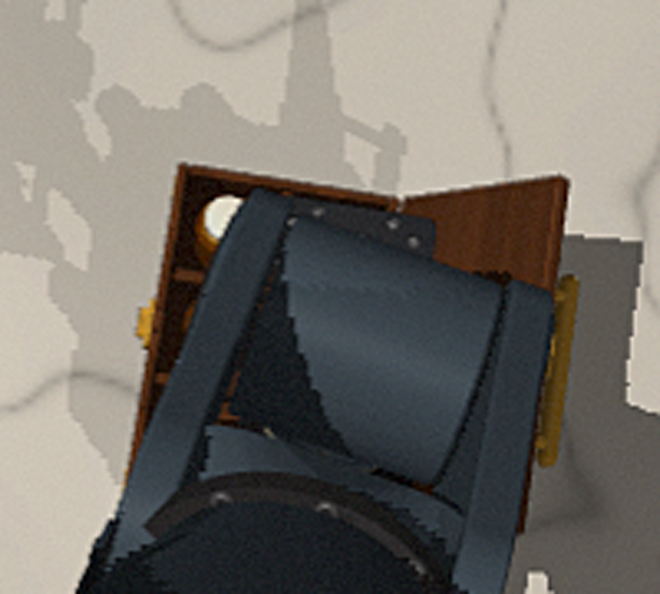

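```bash
python3 - <<'E'
from h import *
im=bot.capture('side')[225:305,270:350]
im=cv2.convertScaleAbs(cv2.resize(im,None,fx=7,fy=7,interpolation=2),alpha=2.2,beta=15)
cv2.imwrite('pics/s2.png',im)
m=bot.camera_model('side');s=bot.read_state();R=s['tcp_rot']
for dx in(-.0095,.0095):
  for dy in(-.015,.015):
    print(((proj(m,s['position']+R@[dx,dy,.011])-[270,225])*7).round())
E
```

```text
[212. 397.]
[316. 354.]
[171. 354.]
[274. 311.]
```

View pics/s2.png

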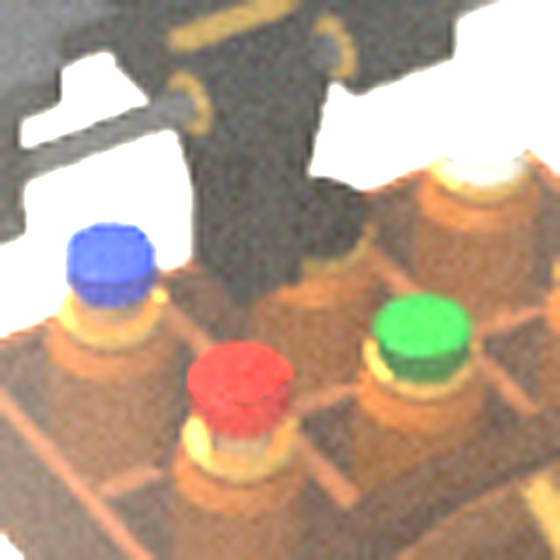

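```bash
python3 - <<'E'
from h import *
m=bot.camera_model('wrist');s=bot.read_state();R=s['tcp_rot']
for z in(.011,0,-.011,-.02): print(z,[proj(m,s['position']+R@[dx,dy,z]).round().tolist() for dx in(-.0095,.0095) for dy in(-.009,.009)])
im=bot.capture('wrist')[170:410,200:440]
cv2.imwrite('pics/w2.png',cv2.convertScaleAbs(cv2.resize(im,None,fx=2.4,fy=2.4,interpolation=2),alpha=2.5,beta=15))
ms=bot.camera_model('side')
for z in(.011,-.005,-.01,-.015,-.02): print(z,((proj(ms,s['position']+R@[-.0095,-.009,z])-[270,225])*7).round())
E
```

```text
0.011 [[304.0, 293.0], [335.0, 293.0], [304.0, 261.0], [336.0, 261.0]]
0 [[303.0, 301.0], [336.0, 301.0], [303.0, 268.0], [337.0, 268.0]]
-0.011 [[302.0, 310.0], [337.0, 310.0], [302.0, 275.0], [338.0, 275.0]]
-0.02 [[301.0, 318.0], [338.0, 318.0], [301.0, 281.0], [339.0, 281.0]]
0.011 [233. 389.]
-0.005 [233. 338.]
-0.01 [233. 323.]
-0.015 [234. 307.]
-0.02 [234. 290.]
```

View pics/w2.png

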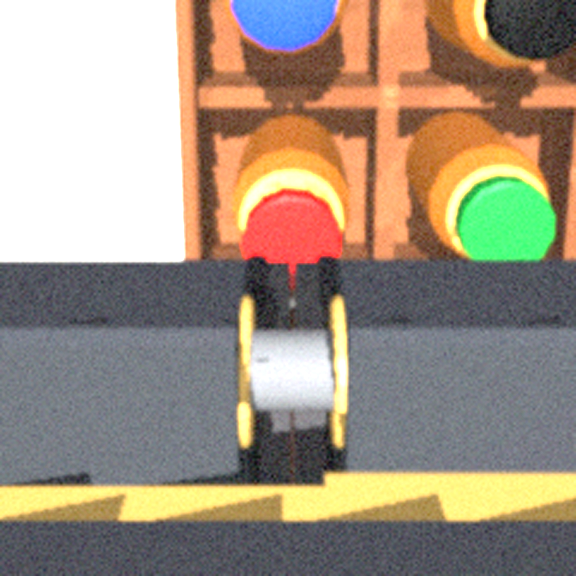

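Both views (fingertip edge at row ≈278 in the wrist image, ≈(238,302) in the side crop) say the fingertips end about 14 mm *behind* the TCP rather than 11 mm ahead. So I'll descend guarded by force.

Request:
apply_moves([
  [[0,0,0.4,0,0,0,-1],[0,0,0.7,0,0,0,-1],[0,0,1.0,0,0,0,-1],[0,0,1.2,0,0,0,-1]],
])

```text
time_s: 3.72
position: [0.4548, -0.0445, 0.0946]
tcp_rot: [[0.157, 0.988, -0.0], [0.988, -0.157, 0.0], [0.0, -0.0, -1.0]]
force: [0.9, -0.4, 0.4]
opening: 0.008
grasp_force: 0.0
```

Request:
apply_moves([
  [[0,0,0.2,0,0,0,-1],[0,0,0.4,0,0,0,-1]],
])

```text
time_s: 3.98
position: [0.4549, -0.0445, 0.0908]
tcp_rot: [[0.157, 0.988, 0.0], [0.988, -0.157, -0.0], [-0.0, 0.0, -1.0]]
force: [-0.4, -0.3, 0.3]
opening: 0.002
grasp_force: 0.0
```

Request:
apply_moves([
  [[0,0,0.2,0,0,0,-1],[0,0,0.4,0,0,0,-1],[0,0,0.6,0,0,0,-1],[0,0,0.8,0,0,0,-1]],
])

```text
time_s: 4.47
position: [0.4549, -0.0445, 0.0828]
tcp_rot: [[0.157, 0.988, 0.0], [0.988, -0.157, -0.0], [-0.0, 0.0, -1.0]]
force: [0.6, -0.2, -0.7]
opening: 0.005
grasp_force: 0.0
```

Request:
apply_moves([
  [[0,0,0.2,0,0,0,-1],[0,0,0.4,0,0,0,-1],[0,0,0.6,0,0,0,-1]],
])

```text
time_s: 4.85
position: [0.4549, -0.0445, 0.0768]
tcp_rot: [[0.157, 0.988, -0.0], [0.988, -0.157, -0.0], [-0.0, -0.0, -1.0]]
force: [0.5, 0.5, -0.1]
opening: 0.003
grasp_force: 0.0
```

```bash
python3 - <<'E'
from h import *
a=bot.capture('side')[215:305,265:355]
cv2.imwrite('pics/s3.png',cv2.convertScaleAbs(cv2.resize(a,None,fx=6,fy=6,interpolation=2),alpha=2.2,beta=15))
E
```

```text
(no output)
```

View pics/s3.png

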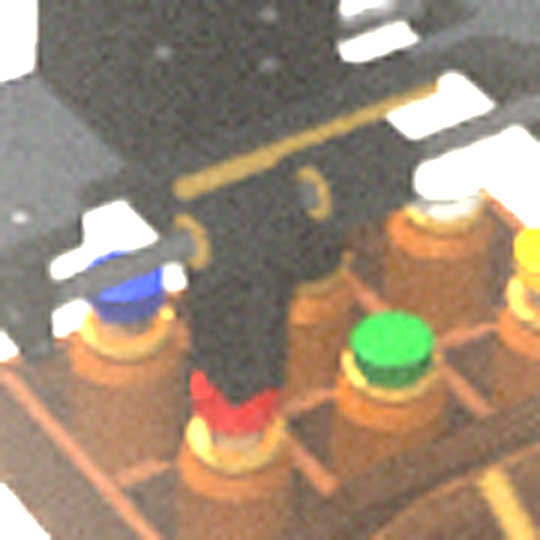

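The view shows the finger pad centred just above the red stopper, body clear of neighbours. Tapping now.

Request:
apply_moves([
  [[0,0,0.1,0,0,0,-1],[0,0,0.2,0,0,0,-1],[0,0,0.3,0,0,0,-1],[0,0,0.4,0,0,0,-1]],
])

```text
time_s: 5.4
position: [0.455, -0.0445, 0.0731]
tcp_rot: [[0.157, 0.988, 0.0], [0.988, -0.157, -0.0], [-0.0, 0.0, -1.0]]
force: [-0.5, -1.0, 2.4]
opening: 0.007
grasp_force: 1.2
```

Request:
apply_moves([
  [[0,0,0.1,0,0,0,-1],[0,0,0.2,0,0,0,-1],[0,0,0.3,0,0,0,-1]],
])

```text
time_s: 5.78
position: [0.4549, -0.0445, 0.0699]
tcp_rot: [[0.157, 0.988, 0.0], [0.988, -0.157, -0.0], [-0.0, 0.0, -1.0]]
force: [-0.0, 0.3, 3.3]
opening: 0.006
grasp_force: 1.2
```

Request:
apply_moves([
  [[0,0,0.1,0,0,0,-1],[0,0,0.2,0,0,0,-1]],
])

```text
time_s: 6.02
position: [0.455, -0.0445, 0.0679]
tcp_rot: [[0.157, 0.988, 0.0], [0.988, -0.157, -0.0], [-0.0, 0.0, -1.0]]
force: [-0.6, 0.1, 1.8]
opening: 0.009
grasp_force: 1.2
```

Request:
apply_moves([
  [[0,0,0.05,0,0,0,-1],[0,0,0.1,0,0,0,-1]],
])

```text
time_s: 6.28
position: [0.4549, -0.0445, 0.0669]
tcp_rot: [[0.157, 0.988, 0.0], [0.988, -0.157, -0.0], [0.0, 0.0, -1.0]]
force: [-0.2, -0.1, 1.8]
opening: 0.007
grasp_force: 1.2
```

Still plain friction; continue in half-millimetre rows until the force rises at the stop.

Request:
apply_moves([
  [[0,0,0.05,0,0,0,-1],[0,0,0.1,0,0,0,-1]],
])

```text
time_s: 6.52
position: [0.455, -0.0445, 0.0659]
tcp_rot: [[0.157, 0.988, 0.0], [0.988, -0.157, -0.0], [-0.0, 0.0, -1.0]]
force: [-0.5, 0.4, 2.7]
opening: 0.0
grasp_force: 1.2
```

Request:
apply_moves([
  [[0,0,0.05,0,0,0,-1],[0,0,0.05,0,0,0,-1]],
])

```text
time_s: 6.78
position: [0.4549, -0.0445, 0.0654]
tcp_rot: [[0.157, 0.988, 0.0], [0.988, -0.157, -0.0], [-0.0, 0.0, -1.0]]
force: [0.9, -0.4, 1.4]
opening: 0.006
grasp_force: 0.8
```

Request:
apply_moves([
  [[0,0,0.05,0,0,0,-1],[0,0,0.05,0,0,0,-1]],
])

```text
time_s: 7.02
position: [0.4549, -0.0445, 0.0649]
tcp_rot: [[0.157, 0.988, 0.0], [0.988, -0.157, -0.0], [-0.0, 0.0, -1.0]]
force: [0.5, -0.2, 2.0]
opening: 0.007
grasp_force: 0.8
```

Request:
apply_moves([
  [[0,0,0.05,0,0,0,-1],[0,0,0.05,0,0,0,-1]],
])

```text
time_s: 7.28
position: [0.455, -0.0445, 0.0648]
tcp_rot: [[0.157, 0.988, 0.0], [0.988, -0.157, -0.0], [-0.0, 0.0, -1.0]]
force: [0.0, 0.5, 4.5]
opening: 0.011
grasp_force: 2.7
```

Red is at its stop (commanded 0.0644, held at 0.0648, force rising). Now yellow: +11.4 cm along tool y.

Request:
apply_moves([
  [[0,0,-1.5,0,0,0,-1],[0,0,-3.5,0,0,0,-1],[0,0,-3.5,0,0,0,-1],[0.1,3,-3.5,0,0,0,-1],[0.1,6,-3.5,0,0,0,-1],[0.1,9,-3.5,0,0,0,-1],[0.1,11,-3.5,0,0,0,-1],[0.1,11.4,-3.5,0,0,0,-1],[0.1,11.4,-3.5,0,0,0,-1],[0.1,11.4,-2.5,0,0,0,-1],[0.1,11.4,-1.8,0,0,0,-1],[0.1,11.4,-1.4,0,0,0,-1],[0.1,11.4,-1.4,0,0,0,-1]],
])

```text
time_s: 8.9
position: [0.5672, -0.0612, 0.078]
tcp_rot: [[0.157, 0.988, -0.001], [0.988, -0.157, 0.0], [0.0, -0.001, -1.0]]
force: [-0.3, -0.2, 0.0]
opening: 0.007
grasp_force: 0.0
```

```bash
python3 - <<'E'
from h import *
m=bot.camera_model('side');im=bot.capture('side');s=bot.read_state();print(s['position'],s['force'])
h=cv2.cvtColor(im,cv2.COLOR_BGR2HSV)
for n,lo,hi,w in [('red',(0,180,90),(6,255,255),(290,265,320,310)),('blue',(110,140,60),(130,255,255),(270,250,300,290)),('yellow',(20,180,120),(32,255,255),(345,245,372,275))]:
    x0,y0,x1,y1=w;k=cv2.inRange(h[y0:y1,x0:x1],lo,hi);k0=cv2.inRange(cv2.cvtColor(cv2.imread('pics/side0.png'),cv2.COLOR_BGR2HSV)[y0:y1,x0:x1],lo,hi)
    for q in(k0,k):
        v,u=np.nonzero(q);print(n,len(u),u.min()+x0 if len(u) else 0,u.max()+x0 if len(u) else 0,v.min()+y0 if len(u) else 0,v.max()+y0 if len(u) else 0)
E
```

```text
[ 0.56749215 -0.061344    0.07827486] [1.52211910e-04 4.07467986e-01 1.25043730e-01]
red 95 297 310 275 283
red 97 297 310 279 287
blue 78 280 291 257 264
blue 81 280 291 257 264
yellow 88 351 363 252 260
yellow 37 351 361 255 263
```

Request:
apply_moves([
  [[0,0,0.2,0,0,0,-1],[0,0,0.3,0,0,0,-1],[0,0,0.4,0,0,0,-1],[0,0,0.5,0,0,0,-1],[0,0,0.6,0,0,0,-1]],
])

```text
time_s: 9.57
position: [0.5678, -0.0614, 0.0727]
tcp_rot: [[0.157, 0.988, 0.0], [0.988, -0.157, -0.0], [-0.0, 0.0, -1.0]]
force: [-0.1, 0.8, 2.3]
opening: 0.002
grasp_force: 1.2
```

Request:
apply_moves([
  [[0,0,0.1,0,0,0,-1],[0,0,0.2,0,0,0,-1],[0,0,0.3,0,0,0,-1],[0,0,0.4,0,0,0,-1],[0,0,0.5,0,0,0,-1]],
])

```text
time_s: 10.2
position: [0.5677, -0.0614, 0.0674]
tcp_rot: [[0.157, 0.988, 0.0], [0.988, -0.157, -0.0], [-0.0, 0.0, -1.0]]
force: [-0.6, 0.6, 2.2]
opening: 0.003
grasp_force: 1.2
```

Request:
apply_moves([
  [[0,0,0.1,0,0,0,-1],[0,0,0.15,0,0,0,-1],[0,0,0.15,0,0,0,-1]],
])

```text
time_s: 10.58
position: [0.5677, -0.0614, 0.0658]
tcp_rot: [[0.157, 0.988, 0.0], [0.988, -0.157, -0.0], [-0.0, 0.0, -1.0]]
force: [0.7, 0.1, 0.7]
opening: 0.003
grasp_force: 0.7
```

Request:
apply_moves([
  [[0,0,0.05,0,0,0,-1],[0,0,0.1,0,0,0,-1],[0,0,0.1,0,0,0,-1]],
])

```text
time_s: 10.95
position: [0.5677, -0.0614, 0.0649]
tcp_rot: [[0.157, 0.988, 0.0], [0.988, -0.157, -0.0], [-0.0, 0.0, -1.0]]
force: [0.3, 0.2, 1.9]
opening: 0.007
grasp_force: 0.9
```

Request:
apply_moves([
  [[0,0,0.05,0,0,0,-1],[0,0,0.05,0,0,0,-1]],
])

```text
time_s: 11.2
position: [0.5678, -0.0614, 0.0648]
tcp_rot: [[0.157, 0.988, 0.0], [0.988, -0.157, -0.0], [-0.0, 0.0, -1.0]]
force: [-0.6, 0.6, 5.3]
opening: 0.007
grasp_force: 2.4
```

Yellow is at its stop too. On to blue.

Request:
apply_moves([
  [[0,0,-1.5,0,0,0,-1],[0,0,-3.5,0,0,0,-1],[0,0,-3.5,0,0,0,-1],[1.5,-3,-3.5,0,0,0,-1],[3,-6,-3.5,0,0,0,-1],[4.5,-9,-3.5,0,0,0,-1],[5.6,-11,-3.5,0,0,0,-1],[5.85,-11.6,-3.5,0,0,0,-1],[5.85,-11.6,-3.5,0,0,0,-1],[5.85,-11.6,-2.5,0,0,0,-1],[5.85,-11.6,-1.8,0,0,0,-1],[5.85,-11.6,-1.4,0,0,0,-1],[5.85,-11.6,-1.4,0,0,0,-1]],
])

```text
time_s: 12.82
position: [0.462, 0.0145, 0.0779]
tcp_rot: [[0.157, 0.988, -0.001], [0.988, -0.157, 0.0], [0.0, -0.001, -1.0]]
force: [0.6, 0.6, -0.9]
opening: 0.005
grasp_force: 0.0
```

```bash
python3 - <<'E'
from h import *
im=bot.capture('side');h=cv2.cvtColor(im,cv2.COLOR_BGR2HSV);print(bot.read_state()['position'])
for n,lo,hi,w in [('red',(0,180,90),(6,255,255),(290,265,320,310)),('blue',(110,140,60),(130,255,255),(270,250,300,290)),('yellow',(20,180,120),(32,255,255),(345,245,372,275))]:
    x0,y0,x1,y1=w;v,u=np.nonzero(cv2.inRange(h[y0:y1,x0:x1],lo,hi));print(n,len(u),u.min()+x0,u.max()+x0,v.min()+y0,v.max()+y0)
E
```

```text
[0.46221298 0.01449556 0.07814828]
red 2 306 309 282 284
blue 2 280 281 262 262
yellow 91 351 363 256 264
```

Request:
apply_moves([
  [[0,0,0.2,0,0,0,-1],[0,0,0.3,0,0,0,-1],[0,0,0.4,0,0,0,-1],[0,0,0.5,0,0,0,-1],[0,0,0.6,0,0,0,-1]],
])

```text
time_s: 13.5
position: [0.4624, 0.0146, 0.0726]
tcp_rot: [[0.157, 0.988, 0.0], [0.988, -0.157, -0.0], [-0.0, 0.0, -1.0]]
force: [-0.6, -0.5, 2.1]
opening: 0.005
grasp_force: 1.2
```

Request:
apply_moves([
  [[0,0,0.1,0,0,0,-1],[0,0,0.2,0,0,0,-1],[0,0,0.3,0,0,0,-1],[0,0,0.4,0,0,0,-1],[0,0,0.5,0,0,0,-1]],
])

```text
time_s: 14.12
position: [0.4623, 0.0146, 0.0674]
tcp_rot: [[0.157, 0.988, 0.0], [0.988, -0.157, 0.0], [0.0, 0.0, -1.0]]
force: [-0.9, 0.1, 2.3]
opening: 0.001
grasp_force: 1.2
```

Request:
apply_moves([
  [[0,0,0.1,0,0,0,-1],[0,0,0.15,0,0,0,-1],[0,0,0.2,0,0,0,-1],[0,0,0.2,0,0,0,-1]],
])

```text
time_s: 14.62
position: [0.4623, 0.0146, 0.0654]
tcp_rot: [[0.157, 0.988, 0.0], [0.988, -0.157, 0.0], [0.0, 0.0, -1.0]]
force: [0.4, 1.1, 1.8]
opening: 0.006
grasp_force: 0.7
```

Request:
apply_moves([
  [[0,0,0.05,0,0,0,-1],[0,0,0.05,0,0,0,-1]],
])

```text
time_s: 14.88
position: [0.4623, 0.0146, 0.0649]
tcp_rot: [[0.157, 0.988, 0.0], [0.988, -0.157, -0.0], [-0.0, 0.0, -1.0]]
force: [0.5, 0.1, 1.1]
opening: 0.004
grasp_force: 0.8
```

Blue is within about 0.2 mm of the stop. Lift clear and check.

Request:
apply_moves([
  [[0,0,-1,0,0,0,-1],[0,0,-4,0,0,0,-1],[0,0,-8,0,0,0,-1],[0,0,-12,0,0,0,-1],[2,0,-14,0,0,0,-1],[7,0,-14,0,0,0,-1],[12,0,-14,0,0,0,-1],[15,0,-14,0,0,0,-1],[15,0,-14,0,0,0,-1],[15,0,-14,0,0,0,-1],[15,0,-14,0,0,0,-1],[15,0,-14,0,0,0,-1]],
])

```text
time_s: 16.38
position: [0.4857, 0.1618, 0.205]
tcp_rot: [[0.158, 0.987, -0.0], [0.987, -0.158, -0.0], [-0.0, -0.0, -1.0]]
force: [-0.8, -0.1, -0.1]
opening: 0.006
grasp_force: 0.0
```

```bash
python3 - <<'E'
from h import *
im=bot.capture('side');h=cv2.cvtColor(im,cv2.COLOR_BGR2HSV);s=bot.read_state();print(s['position'],s['force'])
h0=cv2.cvtColor(cv2.imread('pics/side0.png'),cv2.COLOR_BGR2HSV)
for n,lo,hi,w in [('red',(0,180,50),(6,255,255),(290,265,320,310)),('blue',(110,140,40),(130,255,255),(270,250,300,290)),('yellow',(20,180,120),(32,255,255),(345,245,372,275)),('green',(50,140,30),(80,255,255),(318,260,345,295))]:
  for q in(h0,h):
    x0,y0,x1,y1=w;v,u=np.nonzero(cv2.inRange(q[y0:y1,x0:x1],lo,hi));print(n,len(u),*( (u.mean()+x0,v.mean()+y0) if len(u) else ()))
E
```

```text
[0.48575645 0.1619222  0.20498969] [-0.14536054 -0.65084557 -0.66278719]
red 95 303.8105263157895 278.65263157894736
red 0
blue 78 285.2435897435897 260.4102564102564
blue 0
yellow 88 357.1931818181818 256.1931818181818
yellow 89 356.86516853932585 259.9887640449438
green 30 329.3 271.26666666666665
green 13 332.9230769230769 269.61538461538464
```

Request:
apply_moves([
  [[5,0,0,0,0,0,-1],[10,0,0,0,0,0,-1],[15,0,0,0,0,0,-1],[20,0,0,0,0,0,-1],[20,0,0,0,0,0,-1],[20,0,0,0,0,0,-1],[20,0,0,0,0,0,-1],[20,0,0,0,0,0,-1]],
])

```text
time_s: 17.42
position: [0.5172, 0.359, 0.2051]
tcp_rot: [[0.158, 0.987, -0.0], [0.987, -0.158, -0.0], [-0.0, -0.0, -1.0]]
force: [-0.4, -0.2, 0.6]
opening: 0.007
grasp_force: 0.0
```

```bash
python3 - <<'E'
from h import *
im=bot.capture('side');h=cv2.cvtColor(im,cv2.COLOR_BGR2HSV);s=bot.read_state();print(s['position'],s['force'])
h0=cv2.cvtColor(cv2.imread('pics/side0.png'),cv2.COLOR_BGR2HSV)
for n,lo,hi,w in [('red',(0,180,50),(6,255,255),(290,265,320,310)),('blue',(110,140,40),(130,255,255),(270,250,300,290)),('yellow',(20,180,120),(32,255,255),(345,245,372,275)),('green',(50,140,30),(80,255,255),(318,260,345,295))]:
  for q in(h0,h):
    x0,y0,x1,y1=w;v,u=np.nonzero(cv2.inRange(q[y0:y1,x0:x1],lo,hi));print(n,len(u),*( (u.mean()+x0,v.mean()+y0) if len(u) else ()))
E
```

```text
[0.51727488 0.35919581 0.20517871] [ 0.35199623  0.40937765 -0.30054536]
red 95 303.8105263157895 278.65263157894736
red 104 303.86538461538464 282.63461538461536
blue 78 285.2435897435897 260.4102564102564
blue 89 285.2134831460674 264.2134831460674
yellow 88 357.1931818181818 256.1931818181818
yellow 89 356.80898876404495 260.03370786516854
green 30 329.3 271.26666666666665
green 58 330.08620689655174 271.3448275862069
```

All three stoppers dropped equally (~4 px), nothing shifted.

```bash
python3 -c "
from rig import bot
print(bot.hand_in())"
```

```text
the job is handed in; nothing more can be done
None
```

I tapped the red, yellow and blue stoppers down in that order and handed the job in; red and yellow reached their stops, blue is about 0.1 mm short by arm height, and the verdict was not reported back.

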